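# Space a workpiece off the fence and hold it flush for probing

### The arm

A 6-joint arm with a two-finger parallel gripper is mounted at the origin on the work surface. World frame = base frame: x ahead of the robot, y to its left, z up, the work surface at z = 0. Lengths are in mm, angles in rad, forces in N, time in s.
With the tool pointing down it reaches from about 275 to 875 mm from the base axis. Payload 12.5 kg.
Tool frame: the origin (TCP) lies between the finger pads; the fingertips stand 17 mm ahead of it and the grasp point (between the pads) lies 2 mm behind it; z points along the fingers, y is the direction in which the jaws open and shut (so a half turn about z gives the same grasp; the last joint's range is limited). The gripper opens to 85 mm and grips with 20 to 120 N. Pads are 22 mm wide; open, the fingers measure 114 mm over their backs; the gripper's body (76 mm by 85 mm) begins 54 mm behind the grasp point. The pads swing forward as they close: fully open they stand 13 mm farther back than shut.
Start: joints at [-1.38, 0.351, 1.652, -0, 1.139, -0.085], TCP at [149.794, -529.194, 248.29] pointing down, gripper open.
Joint ranges: [-2.75, 2.75], [-0.79, 2.1], [0.01, 2.65], [-1.57, 4.71], [0.07, 3.14], [-2.87, 2.87]. Speed limits (rad/s): [2.22, 2.22, 2.79, 3.14, 3.14, 3.14].

### API

Orientations are given as [roll, pitch, yaw] about the fixed x, y, z axes, in that order (R = Rz(yaw) Ry(pitch) Rx(roll)).
In Python, from workcell import * gives the robot as it stands.
- The arm moves only by the tool arm_command, never from a script. Its argument "increments" is a list of rows, each an object with "claw": the opening in per cent of the stroke, from 0 (shut) to 100 (fully open); "slide": the shift along the tool's x, y, z in mm, a list of three; "yaw": the turn about the tool's z in rad. In form: [{"claw": claw, "slide": [dx, dy, dz], "yaw": yaw}, ...]. A call has 1 to 12 rows; each row is the pose to reach, as a shift and turn from the pose measured when the call began, along the tool's axes at that moment; what a row does not reach only later rows make up. A row lasts 1/12 s, in which the tool goes at most 41.7 mm and 7.16 degrees, less where a joint would pass 70% of its speed; a pose out of reach is approached as far as the arm can. A call with a gripper value outside its range is refused whole. The fingers move at their own pace and stop on an object; the grip force is fixed at half the most. Time passes only in rows, so rows that repeat a pose let the fingers close. It gives the time, the measured TCP pose, the force and the opening at its end, in the units of the state.
- observe(): the state, without advancing time (a new reading comes with each control period).
- camera(name): name is "scene" or "top"; returns a dict with "color" (420x560x3 uint8, blue, green, red), "camera_matrix" (3x3 intrinsics, pixels), "k1" (the pictures are not rectified: a ray, as slopes to the right and down, at radius r is drawn at 1 + k1 r^2 times it, then the intrinsics apply), "eye" and "orientation" of the camera in the world. Camera axes: x right, y down, z forward; pixel columns grow to the right and rows downward; lengths in mm; the calibration is good to about 2 mm. A picture is of the moment at which its call begins. There is no depth.
- sign_off(): hands the job in, once; it reports no verdict.
The state is a dict: "clock": time; "qpos": joint angles; "qvel": joint speeds; "effort": joint torques, N m; "eef_pos": TCP position; "eef_rot": TCP orientation; "contact_force": force on the tool from outside, world axes, zero at the start; "torque": the same for the moment, N m; "finger_gap": finger opening in mm.
Only numpy, scipy, OpenCV 4.12 (cv2) and the standard library are available. Lean on these libraries where they do the work, as an engineer would, in place of code of your own. Each camera call takes 0.05 s, during which the arm holds its last target.

### The job

Take the metal spacer plate from its rack and stand it upright, its wide end down, between the fence and the middle of the one workpiece whose gap is wide enough for it, and let go of it. Then push that workpiece squarely against the spacer until workpiece, spacer and fence sit flush, and finish while still holding it pressed there with a firm steady push, ready for probing. Leave the other two workpieces and everything else where they are.

Things in the scene. Friction and masses are not known exactly. Their poses are not given: they have to be found in the camera images.
- spacer: loose aluminium plate upright in the slot of a wooden rack (80 x 100 mm, 30 high) left of the fixture: 16 mm thick (x), 80 high (z), 40 wide (y) in its lower half, 24 in its upper half (neck, for gripping); 0.12 kg. It stands 8 mm above the table, 22 mm deep in the slot with 3 mm of play: lift it straight up by 40 mm. Origin at the centre of its underside
- spacer_mid (a point): centre of the spacer plate, half-way up (40 mm above its underside); axes as the spacer's: x across its 16 mm thickness, y across its width, z up
- fence: bright steel fence bar of the fixture, fixed: 340 mm long (y), 30 mm thick (x), 35 mm high, standing on the far part of a dark base plate 12 mm thick (its top is 12 mm above the table; the plate reaches from 135 mm before the fence face to 35 mm behind it). Origin as point fence_face
- fence_face (a point): middle of the fence's face that looks to the workpieces, at its foot on the base plate's top (12 mm above the table). x points from the workpieces into the fence, square to its face; y along the fence to the left; z up
- workpiece_a_mid (a point): one of three identical loose aluminium blocks side by side, some 100 mm apart, before the fence: 70 mm long (x, towards the fence within 2 degrees), 50 wide (y), 30 high, 0.28 kg (2 to 7 N to push along). This point is its centre, 15 mm above the base plate; its gap to the fence is this point's distance from the fence face less 35 mm: one block has 20 to 28 mm, the other two 5 to 12 mm
- workpiece_b_mid (a point): one of three identical loose aluminium blocks side by side, some 100 mm apart, before the fence: 70 mm long (x, towards the fence within 2 degrees), 50 wide (y), 30 high, 0.28 kg (2 to 7 N to push along). This point is its centre, 15 mm above the base plate; its gap to the fence is this point's distance from the fence face less 35 mm: one block has 20 to 28 mm, the other two 5 to 12 mm
- workpiece_c_mid (a point): one of three identical loose aluminium blocks side by side, some 100 mm apart, before the fence: 70 mm long (x, towards the fence within 2 degrees), 50 wide (y), 30 high, 0.28 kg (2 to 7 N to push along). This point is its centre, 15 mm above the base plate; its gap to the fence is this point's distance from the fence face less 35 mm: one block has 20 to 28 mm, the other two 5 to 12 mm
- vblock_1: V-block, dark steel, 70 x 65 x 65 mm, with a V groove on top, right of the fixture. Bystander; origin at the centre of its underside
- vblock_2: second V-block, same size, at the near right. Bystander; origin at the centre of its underside
- ring_gauge: flat steel ring, 50 mm across, 20 mm high, lying near the robot. Bystander; origin at the centre of its underside
- plug_gauge: stepped steel plug, 36 mm across and 75 mm high, standing at the far left. Bystander; origin at the centre of its underside
- ref_sphere: white ball (34 mm) on a thin post on a dark foot 70 mm across, 137 mm high, standing beyond the fixture. Bystander; origin at the centre of its underside
- screwdriver: screwdriver, 160 mm long, lying at the near left. Bystander
- cleaner: closed bottle, 60 mm across, 150 mm high, at the far right. Bystander; origin at the centre of its underside
There are look-alikes about, which are no part of the job. Leave any red or turquoise look-alike of the spacer alone.

How it is judged:
By the outcome, as a careful person would: the job done as asked, in the order asked, and still so for the second after the job is handed in, while the arm keeps its last pose, push and grip.
It also fails if it takes over 48 s, if anything falls off the work surface, if the arm or the gripper's body presses on something with over 40 N, if the wrist force passes 120 N, or if a joint passes its speed limit or range.

## Working session

There is one attempt and no reset: what is moved stays moved. The work goes in short steps, Python scripts to look and compute and a tool call to move; the robot and the scene stay as the last step left them, time stands still between calls to the robot, and variables do not carry over. Pictures are saved under pics/ and viewed, and the job is handed in when it is done.

Besides the shell and the picture viewer there is one more tool, called after "Request:" by a JSON object that holds its "name" and its "arguments". arm_command: Moves the arm, as the interface text tells. Its arguments: {"type":"object","properties":{"increments":{"type":"array","items":{"type":"object","properties":{"claw":{"type":"number"},"slide":{"type":"array","items":{"type":"number"}},"yaw":{"type":"number"}}}}},"required":["increments"]}

```bash
mkdir -p pics; python3 - <<'E'
from workcell import *
import cv2
s=observe()
for k in ("clock","eef_pos","eef_rot","contact_force","finger_gap"): print(k,s[k])
for n in("scene","top"):
    c=camera(n); cv2.imwrite(f"pics/{n}0.png",c["color"]); print(n,c["camera_matrix"],c["k1"],c["eye"],c["orientation"])
E
```

```text
clock 0.0
eef_pos [ 149.73203103 -528.90157717  247.74787785]
eef_rot [-3.14042825e+00 -1.05855132e-04  2.75760600e-01]
contact_force [-0.83402273  0.15972292 -0.40797485]
finger_gap 85.15806966705998
scene [[466.39336727   0.         282.63708728]
 [  0.         466.39336727 213.94507852]
 [  0.           0.           1.        ]] 0.001254495213303809 [996.84539116 671.87801585 885.61144787] [-2.34091234 -0.01286422  2.58435013]
top [[444.21718033   0.         276.11724439]
 [  0.         444.21718033 208.30933321]
 [  0.           0.           1.        ]] 0.006857415295641258 [ 447.27222495  -60.41236494 1250.59307619] [-3.08310608  0.02346415 -1.54571663]
```

View pics/scene0.png

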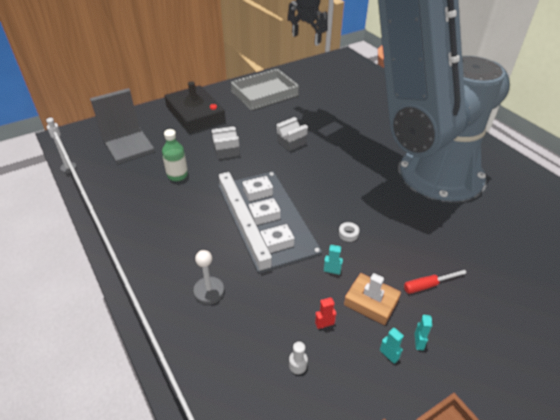

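View pics/top0.png

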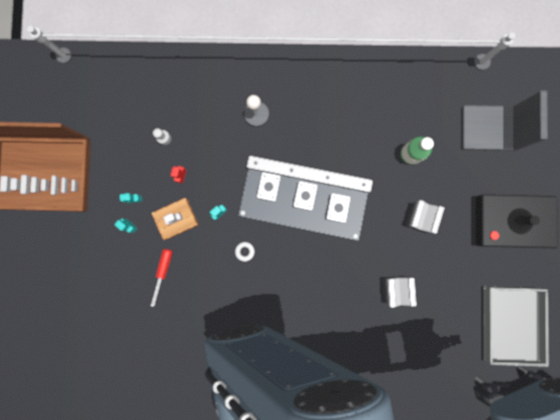

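The top view shows the rack with the spacer at about (174,218), the fence from (250,162) to (370,185), and blocks at (269,186), (306,196) and (338,208). Next I'll zoom in.

```bash
cat > h.py <<'E'
import numpy as np, cv2, json
from scipy.spatial.transform import Rotation as R
from workcell import *
def ray(c,uv):
    K=np.array(c["camera_matrix"]);k=c["k1"]
    uv=np.atleast_2d(np.array(uv,float))
    p=cv2.undistortPoints(uv.reshape(-1,1,2),K,np.array([k,0,0,0,0.])).reshape(-1,2)
    d=np.c_[p,np.ones(len(p))]
    return d@R.from_euler('xyz',c["orientation"]).as_matrix().T
def onplane(c,uv,z):
    d=ray(c,uv);e=np.array(c["eye"]);t=(z-e[2])/d[:,2]
    return e+d*t[:,None]
def proj(c,P):
    P=np.atleast_2d(np.array(P,float));M=R.from_euler('xyz',c["orientation"]).as_matrix()
    r=R.from_matrix(M.T)
    return cv2.projectPoints(P-np.array(c["eye"]),r.as_rotvec()*0+cv2.Rodrigues(M.T)[0].ravel(),np.zeros(3),np.array(c["camera_matrix"]),np.array([c["k1"],0,0,0,0.]))[0].reshape(-1,2)
def crop(img,x,y,w,h,f,name):
    cv2.imwrite(name,cv2.resize(img[y:y+h,x:x+w],None,fx=f,fy=f,interpolation=cv2.INTER_CUBIC))
E
python3 - <<'E'
from h import *
t=cv2.imread("pics/top0.png");s=cv2.imread("pics/scene0.png")
crop(t,235,150,145,95,5.5,"pics/tA.png");crop(t,140,190,70,55,10,"pics/tB.png")
crop(s,210,165,115,105,5.5,"pics/sA.png");crop(s,335,255,75,70,8,"pics/sB.png")
E
```

```text
(no output)
```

View pics/tA.png

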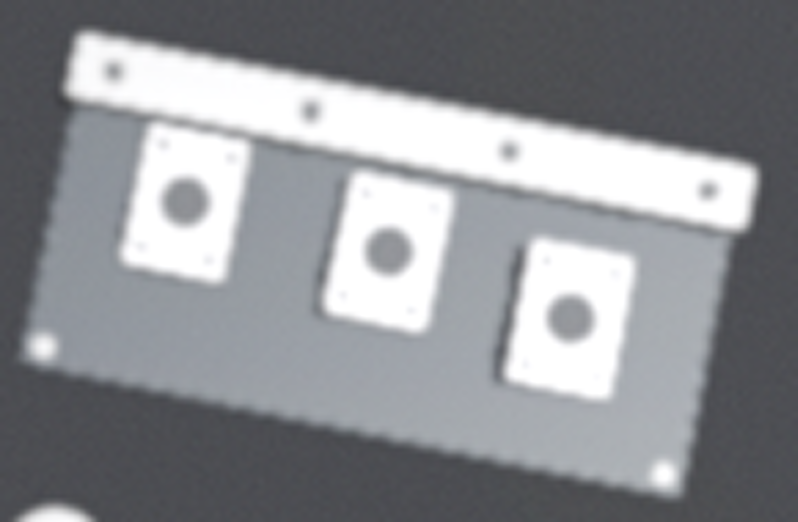

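View pics/tB.png

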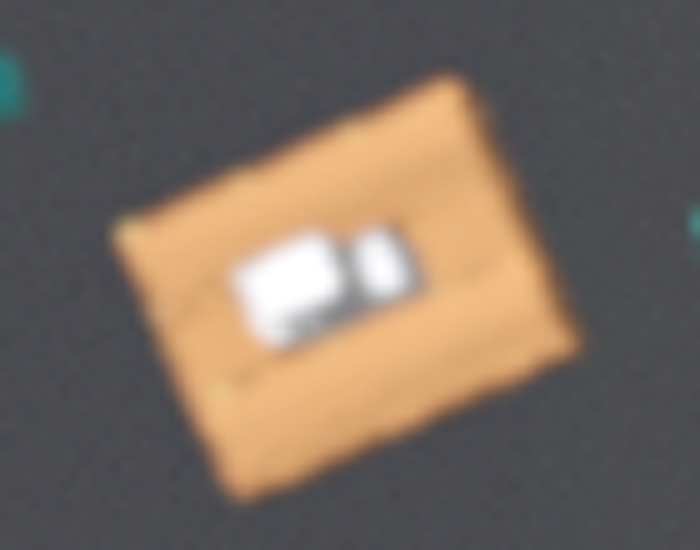

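View pics/sA.png

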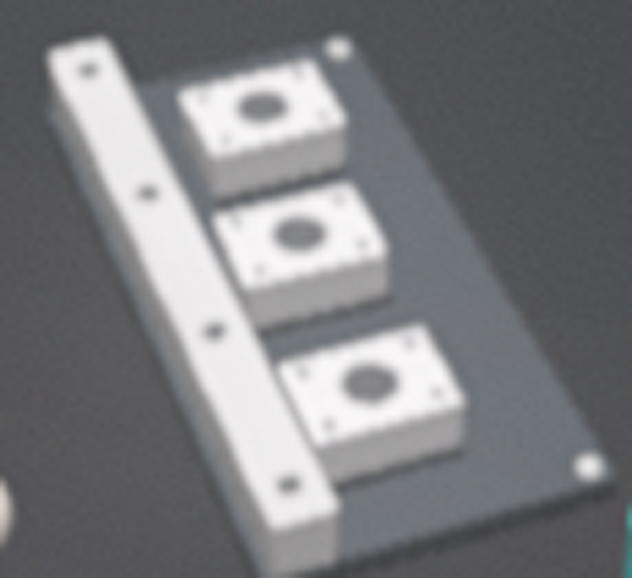

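View pics/sB.png

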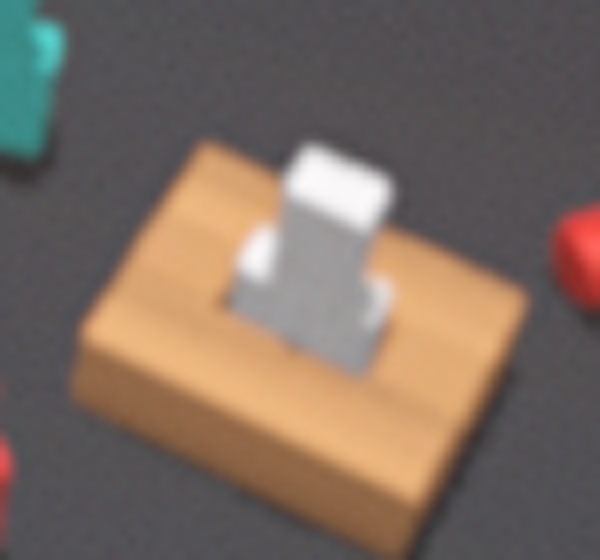

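The rightmost block, lowest in the picture (C here), clearly has the wide gap. The neck top of the spacer is at about (168.7,218) in the top view. Now I'll measure the geometry.

```bash
python3 - <<'E'
from h import *
c=camera("top");s=camera("scene")
t=c["color"].astype(int)
def bigrects(img,roi,thr,minA):
    x,y,w,h=roi;g=cv2.cvtColor(img[y:y+h,x:x+w],cv2.COLOR_BGR2GRAY)
    g=cv2.resize(g,None,fx=8,fy=8,interpolation=cv2.INTER_CUBIC)
    m=(g>thr).astype(np.uint8)
    out=[]
    for k in cv2.findContours(m,cv2.RETR_EXTERNAL,cv2.CHAIN_APPROX_NONE)[0]:
        if cv2.contourArea(k)>minA*64:
            b=cv2.boxPoints(cv2.minAreaRect(k)); out.append((b+.5)/8-.5+[x,y])
    return out
for roi,thr,A,n in (((235,150,145,95),205,50,"fix"),((150,200,50,40),225,10,"sp")):
  for b in bigrects(c["color"],roi,thr,A):
    z=88 if n=="sp" else 42
    ctr=b.mean(0)
    if n=="fix" and max(np.linalg.norm(b[0]-b[1]),np.linalg.norm(b[1]-b[2]))>60: z=47
    P=onplane(c,b,z)[:,:2]
    e=[np.round(P[(i+1)%4]-P[i],1) for i in range(2)]
    print(n,"px",ctr.round(1),"z",z,"ctr",P.mean(0).round(1),"corners",P.round(1).tolist(),"len",[round(float(np.linalg.norm(v)),1) for v in e],"ang",[round(float(np.degrees(np.arctan2(v[1],v[0]))),1) for v in e])
# rack
hsv=cv2.cvtColor(c["color"],cv2.COLOR_BGR2HSV)
m=cv2.inRange(hsv,(8,70,120),(25,255,255))[190:250,140:210]
m=cv2.morphologyEx(m,cv2.MORPH_CLOSE,np.ones((9,9)))
k=max(cv2.findContours(m,0,1)[0],key=cv2.contourArea);r=cv2.minAreaRect(k);b=cv2.boxPoints(r)+[140,190]
P=onplane(c,b,30)[:,:2];print("rack",P.mean(0),[np.degrees(np.arctan2(*(P[i+1]-P[i])[::-1])) for i in (0,1)],[np.linalg.norm(P[i+1]-P[i]) for i in (0,1)])
# manual: scene neck top corners (sB crop /8 + (335,255))
q=np.array([[310,143],[395,185],[375,230],[285,190]])/8+[335,255]
P=onplane(s,q,88);print("scene neck",P.mean(0),P.round(1).tolist())
q=np.array([[238,268],[312,232],[345,295],[275,345]])/10+[140,190]
P=onplane(c,q,88);print("top neck",P.mean(0),P.round(1).tolist())
q=np.array([[355,305],[235,300],[380,370]])/8+[335,255]
E
```

```text
fix px [338.5 207.5] z 42 ctr [ 523.5 -199.7] corners [[491.4, -166.6], [564.7, -179.4], [555.5, -232.8], [482.3, -219.8]] len [74.4, 54.2] ang [-9.9, -99.8]
fix px [305.4 195.4] z 42 ctr [ 554.6 -109.1] corners [[523.6, -76.1], [595.7, -89.8], [585.6, -142.3], [513.6, -128.4]] len [73.4, 53.5] ang [-10.8, -100.9]
fix px [268.4 186.3] z 42 ctr [577.1  -7.8] corners [[546.2, 24.9], [617.9, 11.7], [608.0, -40.5], [536.4, -27.2]] len [73.0, 53.1] ang [-10.3, -100.7]
fix px [309.5 173.5] z 47 ctr [ 614.2 -117.9] corners [[628.3, 52.7], [660.2, 47.3], [599.8, -288.8], [568.3, -283.0]] len [32.4, 341.5] ang [-9.6, -100.2]
sp px [177.5 216. ] z 88 ctr [488.2 227.7] corners [[492.7, 233.9], [495.7, 226.6], [483.8, 221.6], [480.8, 228.9]] len [7.9, 12.9] ang [-68.3, -157.2]
sp px [168.3 218. ] z 88 ctr [482.5 251.9] corners [[482.0, 268.0], [497.6, 246.7], [482.9, 235.8], [467.4, 257.0]] len [26.4, 18.2] ang [-53.8, -143.3]
rack [483.21483426 251.00994094] [np.float64(-64.11657820362387), np.float64(-153.54635131486364)] [np.float64(108.729301590113), np.float64(86.81503435639088)]
scene neck [483.33028745 254.74945734  88.        ] [[480.8, 238.7, 88.0], [470.5, 261.9, 88.0], [485.1, 270.7, 88.0], [497.0, 247.7, 88.0]]
top neck [481.12779531 249.24378238  88.        ] [[485.2, 263.8, 88.0], [495.2, 244.6, 88.0], [478.8, 235.3, 88.0], [465.2, 253.2, 88.0]]
```

```bash
cat >> h.py <<'E'
def go(P,yawdeg):
    s=observe();M=R.from_euler('xyz',s["eef_rot"]);p=np.array(s["eef_pos"])
    cur=s["eef_rot"][2]
    d=(np.radians(yawdeg)-cur+np.pi)%(2*np.pi)-np.pi
    print("t",round(s["clock"],2),"pos",p.round(1),"rot",np.round(s["eef_rot"],3),"F",np.round(s["contact_force"],1),"gap",round(s["finger_gap"],1))
    print("slide",M.inv().apply(np.array(P)-p).round(1),"yaw",round(-d,3))
E
python3 -c "
from h import *
go([482.5,251.5,190],116)"
```

```text
t 0.2 pos [ 149.8 -529.   248. ] rot [-3.141 -0.     0.276] F [ 0.7 -0.1  0.1] gap 85.3
slide [ 532.7 -660.4   58.4] yaw -1.749
```

Request:
{"name": "arm_command", "arguments": {"increments": [{"claw": 70,"slide": [533,-660,58],"yaw": -1.75},{"claw": 70,"slide": [533,-660,58],"yaw": -1.75},{"claw": 70,"slide": [533,-660,58],"yaw": -1.75},{"claw": 70,"slide": [533,-660,58],"yaw": -1.75},{"claw": 70,"slide": [533,-660,58],"yaw": -1.75},{"claw": 70,"slide": [533,-660,58],"yaw": -1.75},{"claw": 70,"slide": [533,-660,58],"yaw": -1.75},{"claw": 70,"slide": [533,-660,58],"yaw": -1.75},{"claw": 70,"slide": [533,-660,58],"yaw": -1.75},{"claw": 70,"slide": [533,-660,58],"yaw": -1.75},{"claw": 70,"slide": [533,-660,58],"yaw": -1.75},{"claw": 70,"slide": [533,-660,58],"yaw": -1.75}]}}

```text
clock: 1.2
eef_pos: [345.9, -68.4, 214.4]
eef_rot: [3.141, -0.0, 1.782]
contact_force: [0.8, -1.0, 0.5]
finger_gap: 59.7
```

```bash
python3 -c "
from h import *
go([482.5,251.5,190],116)"
```

```text
t 1.2 pos [345.9 -68.4 214.4] rot [ 3.141 -0.     1.782] F [ 0.8 -1.   0.5] gap 59.7
slide [284.2 200.6  24.6] yaw -0.243
```

Request:
{"name": "arm_command", "arguments": {"increments": [{"claw": 70,"slide": [284,201,24],"yaw": -0.243},{"claw": 70,"slide": [284,201,24],"yaw": -0.243},{"claw": 70,"slide": [284,201,24],"yaw": -0.243},{"claw": 70,"slide": [284,201,24],"yaw": -0.243},{"claw": 70,"slide": [284,201,24],"yaw": -0.243},{"claw": 70,"slide": [284,201,24],"yaw": -0.243},{"claw": 70,"slide": [284,201,24],"yaw": -0.243},{"claw": 70,"slide": [284,201,24],"yaw": -0.243},{"claw": 70,"slide": [284,201,24],"yaw": -0.243},{"claw": 70,"slide": [284,201,24],"yaw": -0.243},{"claw": 70,"slide": [284,201,24],"yaw": -0.243},{"claw": 70,"slide": [284,201,24],"yaw": -0.243}]}}

```text
clock: 2.2
eef_pos: [482.5, 250.8, 190.4]
eef_rot: [-3.142, 0.0, 2.025]
contact_force: [-0.1, -0.4, -0.0]
finger_gap: 59.5
```

```bash
python3 -c "
from h import *
go([482.5,251.5,70],116)
c=camera('scene')['color'];cv2.imwrite('pics/s1.png',c);crop(c,300,180,140,150,4,'pics/s1c.png')"
```

```text
t 2.2 pos [482.5 250.8 190.4] rot [-3.142  0.     2.025] F [-0.1 -0.4 -0. ] gap 59.5
slide [  0.7   0.3 120.4] yaw 0.0
```

View pics/s1c.png

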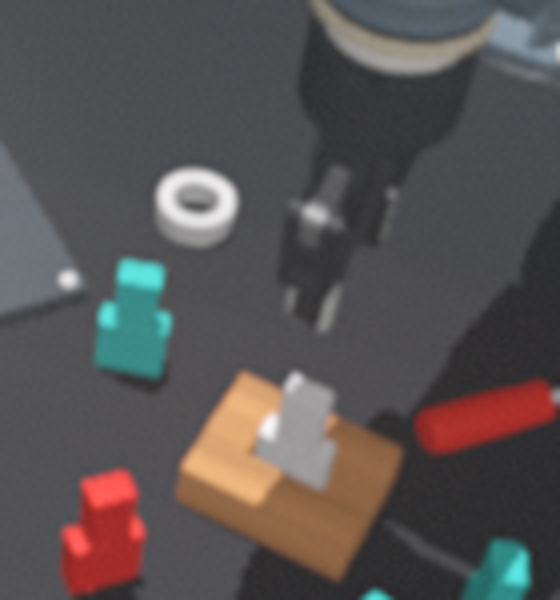

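The open gripper (about (310,240) in the crop) hangs over the spacer (300,430), with the jaws across its thickness. I'll descend and close.

Request:
{"name": "arm_command", "arguments": {"increments": [{"claw": 70,"slide": [0.7,0.3,30],"yaw": 0},{"claw": 70,"slide": [0.7,0.3,60],"yaw": 0},{"claw": 70,"slide": [0.7,0.3,85],"yaw": 0},{"claw": 70,"slide": [0.7,0.3,105],"yaw": 0},{"claw": 70,"slide": [0.7,0.3,115],"yaw": 0},{"claw": 70,"slide": [0.7,0.3,119],"yaw": 0},{"claw": 70,"slide": [0.7,0.3,120],"yaw": 0},{"claw": 70,"slide": [0.7,0.3,120],"yaw": 0}]}}

```text
clock: 2.92
eef_pos: [483.1, 251.2, 71.6]
eef_rot: [3.14, 0.0, 2.024]
contact_force: [-0.5, -0.8, -1.0]
finger_gap: 59.5
```

Request:
{"name": "arm_command", "arguments": {"increments": [{"claw": 50,"slide": [0,0,0],"yaw": 0},{"claw": 35,"slide": [0,0,0],"yaw": 0},{"claw": 25,"slide": [0,0,0],"yaw": 0},{"claw": 20,"slide": [0,0,0],"yaw": 0},{"claw": 10,"slide": [0,0,0],"yaw": 0},{"claw": 0,"slide": [0,0,0],"yaw": 0},{"claw": 0,"slide": [0,0,0],"yaw": 0},{"claw": 0,"slide": [0,0,0],"yaw": 0},{"claw": 0,"slide": [0,0,0],"yaw": 0},{"claw": 0,"slide": [0,0,0],"yaw": 0},{"claw": 0,"slide": [0,0,0],"yaw": 0}]}}

```text
clock: 3.83
eef_pos: [483.3, 251.3, 72.1]
eef_rot: [3.139, 0.0, 2.024]
contact_force: [-1.7, -0.1, 5.7]
finger_gap: 14.9
```

```bash
python3 -c "
from h import *
go([482.5,251.5,170],116)
c=camera('scene')['color'];crop(c,300,180,140,150,4,'pics/s2c.png')"
```

```text
t 3.83 pos [483.3 251.3  72.1] rot [3.139 0.    2.024] F [-1.7 -0.1  5.7] gap 14.9
slide [  0.5  -0.5 -97.9] yaw -0.001
```

View pics/s2c.png

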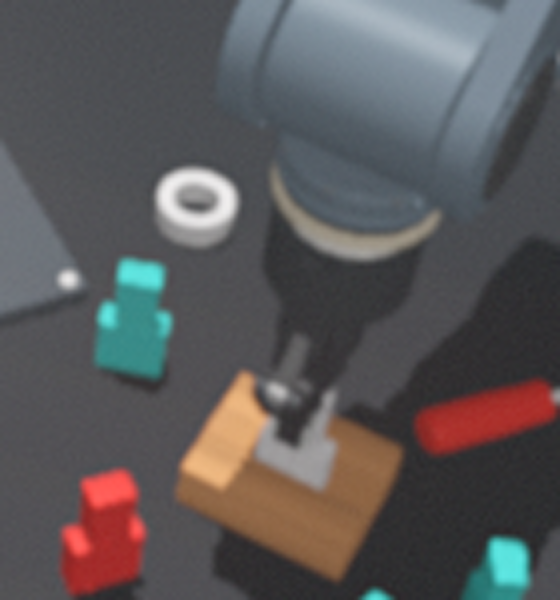

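Gripped: the opening is 14.9. The finger sits slightly left of the neck centre. I'll lift straight up, then measure the in-hand offset.

Request:
{"name": "arm_command", "arguments": {"increments": [{"claw": 0,"slide": [0,0,-10],"yaw": 0},{"claw": 0,"slide": [0,0,-25],"yaw": 0},{"claw": 0,"slide": [0,0,-45],"yaw": 0},{"claw": 0,"slide": [0,0,-70],"yaw": 0},{"claw": 0,"slide": [0,0,-98],"yaw": 0},{"claw": 0,"slide": [0,0,-98],"yaw": 0},{"claw": 0,"slide": [0,0,-98],"yaw": 0}]}}

```text
clock: 4.47
eef_pos: [483.7, 251.5, 171.7]
eef_rot: [3.136, 0.0, 2.024]
contact_force: [0.5, 0.3, -2.0]
finger_gap: 15.3
```

```bash
python3 -c "
from h import *
go([570,-208,172],80)
c=camera('scene')['color'];cv2.imwrite('pics/s3.png',c);crop(c,300,180,140,150,4,'pics/s3c.png')
c=camera('top')['color'];cv2.imwrite('pics/t3.png',c);crop(c,130,180,100,80,7,'pics/t3c.png')"
```

```text
t 4.47 pos [483.7 251.5 171.7] rot [3.136 0.    2.024] F [ 0.5  0.3 -2. ] gap 15.3
slide [-450.9 -123.4   -0.7] yaw 0.627
```

View pics/s3c.png

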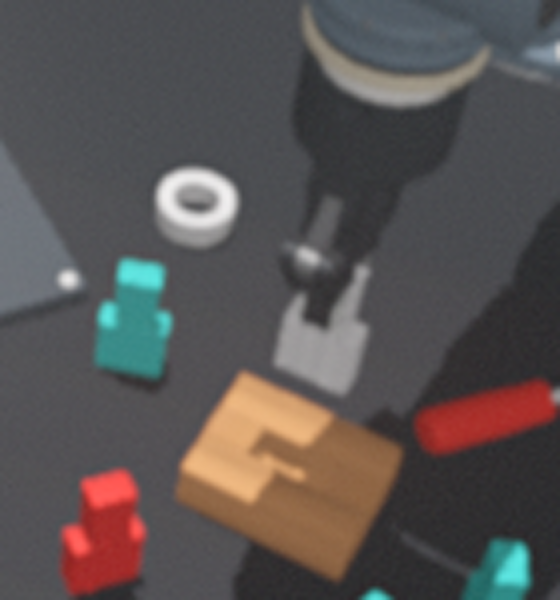

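View pics/t3c.png

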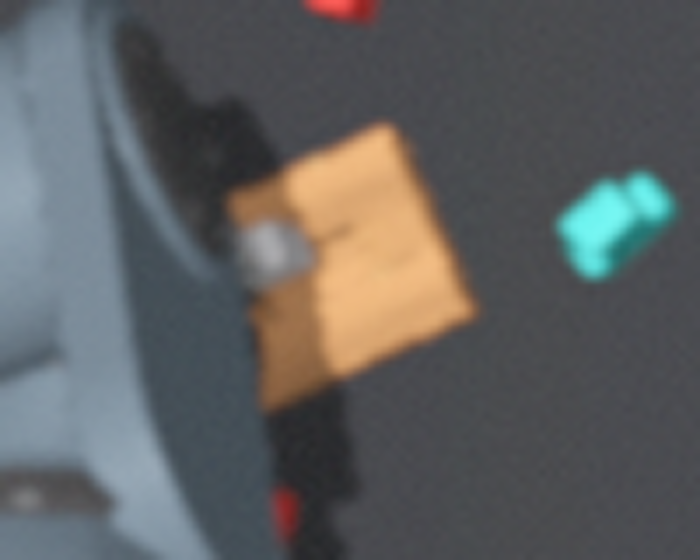

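```bash
python3 - <<'E'
from h import *
c=camera("scene")
g=cv2.resize(c["color"][235:285,355:405],None,fx=14,fy=14,interpolation=cv2.INTER_CUBIC);cv2.imwrite("pics/s3d.png",g)
q=np.array([[275,362],[348,393]])/4+[300,180]
P=onplane(c,q,107.6);print(P.round(1),np.linalg.norm(P[0]-P[1]))
a=np.radians(26);m=P.mean(0)[:2]-8*np.array([np.cos(a),np.sin(a)]);print(m)
p=np.array([483.7,251.5]);w=np.radians(116);print("off along tool x",(m-p)@[np.cos(w),np.sin(w)],"along 26deg",(m-p)@[np.cos(a),np.sin(a)])
v=P[1]-P[0];print(np.degrees(np.arctan2(v[1],v[0])))
E
```

```text
[[498.4 238.8 107.6]
 [478.9 275.1 107.6]] 41.206662313693386
[481.47163842 253.44422882]
off along tool x 2.724310705979843 along 26deg -1.1505443002454399
118.30809568413414
```

View pics/s3d.png

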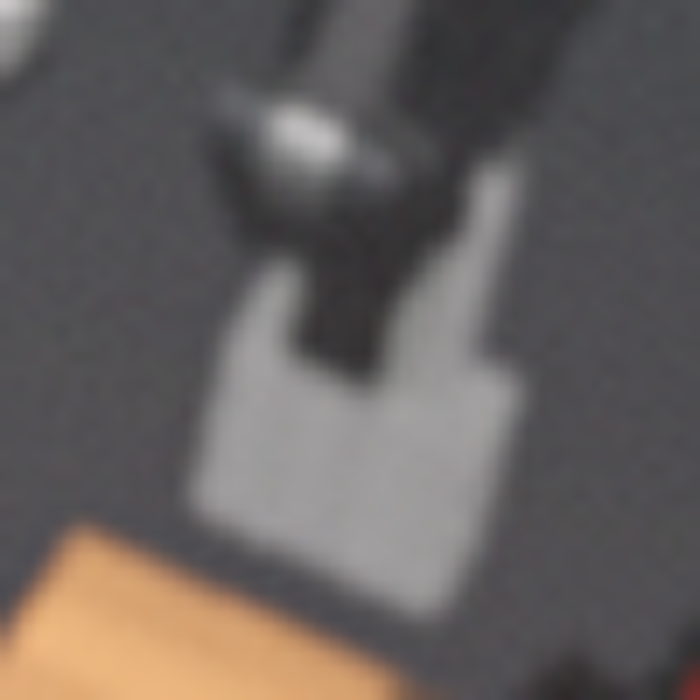

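The spacer hangs cleanly, its bottom edge running from (369,270) to (387,278) in the scene picture. It sits about 2 mm off-centre along tool x. I'll carry it over.

Request:
{"name": "arm_command", "arguments": {"increments": [{"claw": 0,"slide": [-35,-9,-1],"yaw": 0.05},{"claw": 0,"slide": [-72,-19,-1],"yaw": 0.1},{"claw": 0,"slide": [-110,-30,-1],"yaw": 0.15},{"claw": 0,"slide": [-148,-40,-1],"yaw": 0.2},{"claw": 0,"slide": [-186,-50,-1],"yaw": 0.26},{"claw": 0,"slide": [-224,-61,-1],"yaw": 0.31},{"claw": 0,"slide": [-262,-72,-1],"yaw": 0.36},{"claw": 0,"slide": [-300,-82,-1],"yaw": 0.42},{"claw": 0,"slide": [-338,-92,-1],"yaw": 0.47},{"claw": 0,"slide": [-376,-103,-1],"yaw": 0.52},{"claw": 0,"slide": [-414,-113,-1],"yaw": 0.58},{"claw": 0,"slide": [-440,-120,-1],"yaw": 0.62}]}}

```text
clock: 5.62
eef_pos: [566.8, -200.3, 168.9]
eef_rot: [-3.14, -0.0, 1.399]
contact_force: [1.0, 0.5, -2.0]
finger_gap: 15.5
```

```bash
python3 -c "
from h import *
go([569.9,-210,130],79.9)"
```

```text
t 5.62 pos [ 566.8 -200.3  168.9] rot [-3.14  -0.     1.399] F [ 1.   0.5 -2. ] gap 15.5
slide [-9.1  4.7 38.9] yaw 0.005
```

Request:
{"name": "arm_command", "arguments": {"increments": [{"claw": 0,"slide": [-5,3,15],"yaw": 0.005},{"claw": 0,"slide": [-9,4.7,30],"yaw": 0.005},{"claw": 0,"slide": [-9,4.7,39],"yaw": 0.005},{"claw": 0,"slide": [-9,4.7,39],"yaw": 0.005},{"claw": 0,"slide": [-9,4.7,39],"yaw": 0.005},{"claw": 0,"slide": [-9,4.7,39],"yaw": 0.005}]}}

```text
clock: 6.12
eef_pos: [570.2, -209.4, 130.4]
eef_rot: [-3.141, -0.0, 1.395]
contact_force: [0.0, 0.5, -1.4]
finger_gap: 15.1
```

```bash
python3 -c "
from h import *
go([569.9,-210,74],79.9)
c=camera('scene')['color'];cv2.imwrite('pics/s4.png',c);crop(c,210,120,115,105,6,'pics/s4c.png')
c=camera('top')['color'];cv2.imwrite('pics/t4.png',c);crop(c,260,140,130,100,6,'pics/t4c.png')"
```

```text
t 6.12 pos [ 570.2 -209.4  130.4] rot [-3.141 -0.     1.395] F [ 0.   0.5 -1.4] gap 15.1
slide [-0.7 -0.1 56.4] yaw 0.0
```

View pics/s4c.png

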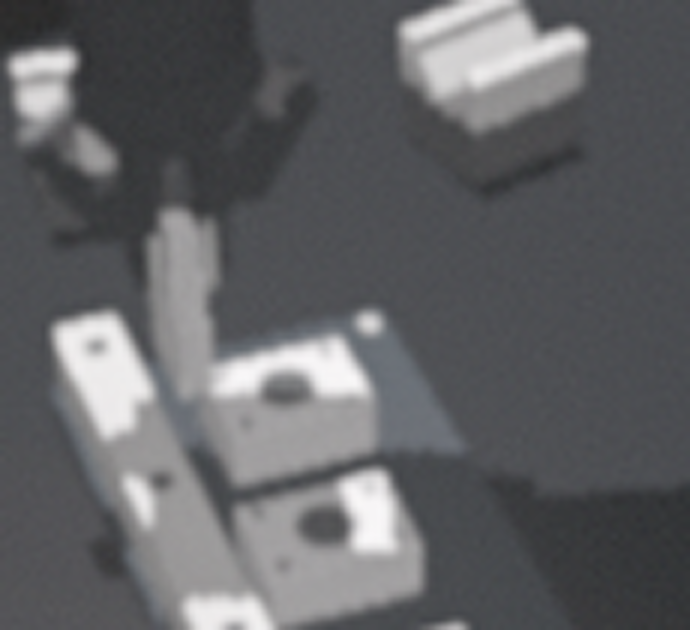

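View pics/t4c.png

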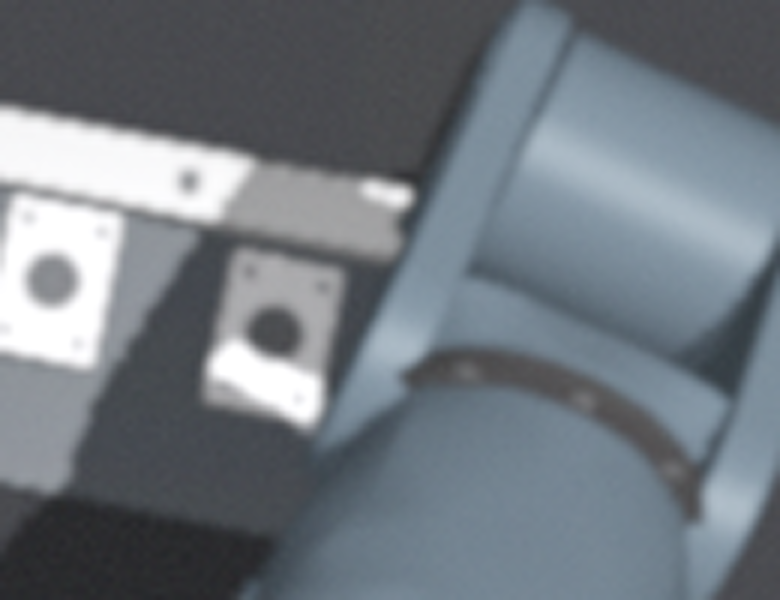

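```bash
python3 - <<'E'
from h import *
c=camera("scene");img=c["color"]
a=np.radians(-10.1);n=np.array([np.cos(a),np.sin(a)]);t=np.array([-n[1],n[0]])
def box(ctr,hn,ht,z): return [[*(ctr+n*i+t*j),z] for i,j in((-hn,-ht),(-hn,ht),(hn,ht),(hn,-ht))]
sp=np.array([570.2,-209.4])+2*t
C=np.array([523.5,-199.7]); F=np.array([614.2,-117.9])
f=6
g=cv2.resize(img[120:225,210:325],None,fx=f,fy=f,interpolation=cv2.INTER_CUBIC)
for q,col in((box(sp,8,20,66.3),(0,0,255)),(box(sp,8,20,106.3),(0,0,255)),(box(C,35,25,42),(0,255,0)),(box(F,15,170,47),(255,255,0))):
    p=((proj(c,q)-[210,120]+.5)*f-.5).astype(int)
    cv2.polylines(g,[p.reshape(-1,1,2)],True,col,1)
cv2.imwrite("pics/s4d.png",g)
E
```

```text
(no output)
```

View pics/s4d.png

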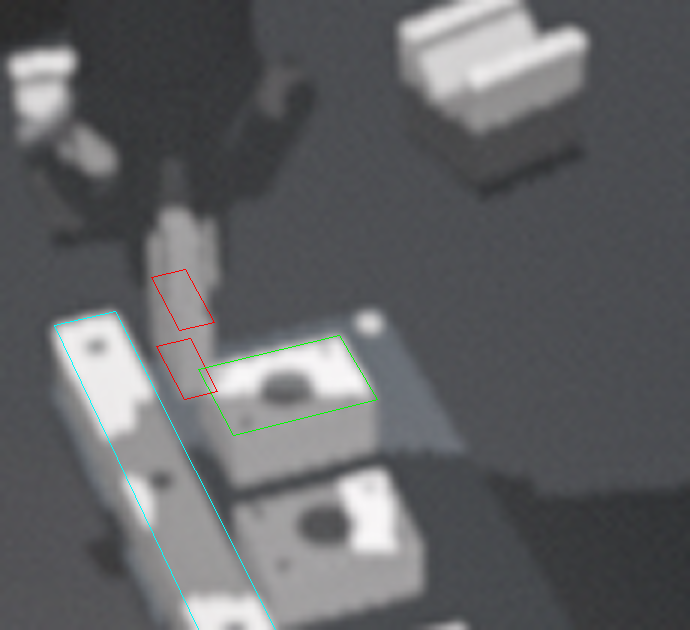

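My overlay of the predicted spacer, block C and fence matches the picture: the spacer bottom corner is at (184,400) in the crop. Lowering it now.

Request:
{"name": "arm_command", "arguments": {"increments": [{"claw": 0,"slide": [-0.7,0,15],"yaw": 0},{"claw": 0,"slide": [-0.7,0,30],"yaw": 0},{"claw": 0,"slide": [-0.7,0,42],"yaw": 0},{"claw": 0,"slide": [-0.7,0,49],"yaw": 0},{"claw": 0,"slide": [-0.7,0,52],"yaw": 0},{"claw": 0,"slide": [-0.7,0,53],"yaw": 0},{"claw": 0,"slide": [-0.7,0,53],"yaw": 0}]}}

```text
clock: 6.85
eef_pos: [570.3, -210.4, 78.0]
eef_rot: [3.141, 0.0, 1.395]
contact_force: [-0.4, -0.3, -1.1]
finger_gap: 15.2
```

Request:
{"name": "arm_command", "arguments": {"increments": [{"claw": 0,"slide": [0,0,0.7],"yaw": 0},{"claw": 0,"slide": [0,0,1.4],"yaw": 0}]}}

```text
clock: 7.02
eef_pos: [570.7, -210.6, 77.3]
eef_rot: [3.14, 0.001, 1.395]
contact_force: [0.3, -0.7, -1.2]
finger_gap: 15.1
```

Request:
{"name": "arm_command", "arguments": {"increments": [{"claw": 0,"slide": [0,0,0.5],"yaw": 0},{"claw": 0,"slide": [0,0,1.0],"yaw": 0},{"claw": 0,"slide": [0,0,1.5],"yaw": 0},{"claw": 0,"slide": [0,0,1.5],"yaw": 0}]}}

```text
clock: 7.35
eef_pos: [570.9, -210.7, 76.2]
eef_rot: [3.14, 0.001, 1.395]
contact_force: [-0.1, 0.1, 2.3]
finger_gap: 15.3
```

Request:
{"name": "arm_command", "arguments": {"increments": [{"claw": 0,"slide": [0,0,0.5],"yaw": 0},{"claw": 0,"slide": [0,0,0.5],"yaw": 0}]}}

```text
clock: 7.52
eef_pos: [571.0, -210.7, 76.1]
eef_rot: [3.14, 0.001, 1.395]
contact_force: [-1.6, 0.4, 4.5]
finger_gap: 15.3
```

```bash
python3 -c "
from h import *
go([570,-210.5,76],79.9)
c=camera('scene')['color'];cv2.imwrite('pics/s5.png',c);crop(c,215,145,80,70,9,'pics/s5c.png')"
```

```text
t 7.52 pos [ 571.  -210.7   76.1] rot [3.140e+00 1.000e-03 1.395e+00] F [-1.6  0.4  4.5] gap 15.3
slide [ 0.  -1.   0.1] yaw 0.0
```

View pics/s5c.png

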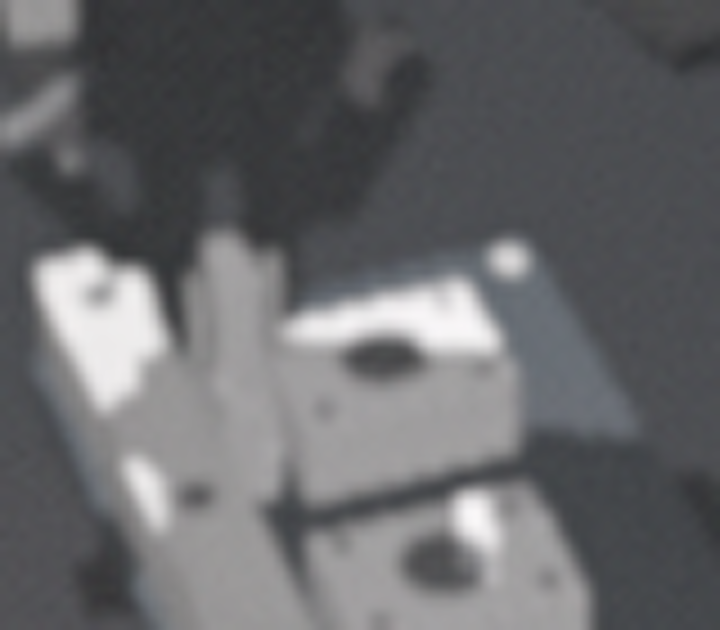

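The spacer stands in the gap between the fence and block C (crop (240,480)). The contact force shows it is resting on the plate. Releasing.

Request:
{"name": "arm_command", "arguments": {"increments": [{"claw": 18,"slide": [0,0,-0.3],"yaw": 0},{"claw": 22,"slide": [0,0,-0.3],"yaw": 0},{"claw": 28,"slide": [0,0,-0.3],"yaw": 0},{"claw": 35,"slide": [0,0,-0.3],"yaw": 0},{"claw": 45,"slide": [0,0,-0.3],"yaw": 0},{"claw": 45,"slide": [0,0,-0.3],"yaw": 0},{"claw": 45,"slide": [0,0,-0.3],"yaw": 0}]}}

```text
clock: 8.15
eef_pos: [571.0, -210.7, 76.4]
eef_rot: [3.14, 0.001, 1.395]
contact_force: [0.5, -0.2, 0.9]
finger_gap: 38.3
```

Request:
{"name": "arm_command", "arguments": {"increments": [{"claw": 45,"slide": [0,0,-6],"yaw": 0},{"claw": 45,"slide": [0,0,-15],"yaw": 0},{"claw": 45,"slide": [0,0,-28],"yaw": 0},{"claw": 45,"slide": [0,0,-45],"yaw": 0},{"claw": 45,"slide": [0,0,-65],"yaw": 0},{"claw": 45,"slide": [0,0,-80],"yaw": 0},{"claw": 45,"slide": [0,0,-80],"yaw": 0}]}}

```text
clock: 8.73
eef_pos: [572.4, -211.3, 160.9]
eef_rot: [3.133, 0.002, 1.395]
contact_force: [0.4, -1.3, 0.2]
finger_gap: 38.5
```

```bash
python3 -c "
from h import *
go([430,-180,156],-10)
c=camera('scene')['color'];cv2.imwrite('pics/s6.png',c);crop(c,215,145,80,70,9,'pics/s6c.png')"
```

```text
t 8.73 pos [ 572.4 -211.3  160.9] rot [3.133e+00 2.000e-03 1.395e+00] F [ 0.4 -1.3  0.2] gap 38.5
slide [   5.9 -145.7    3.7] yaw 1.569
```

View pics/s6c.png

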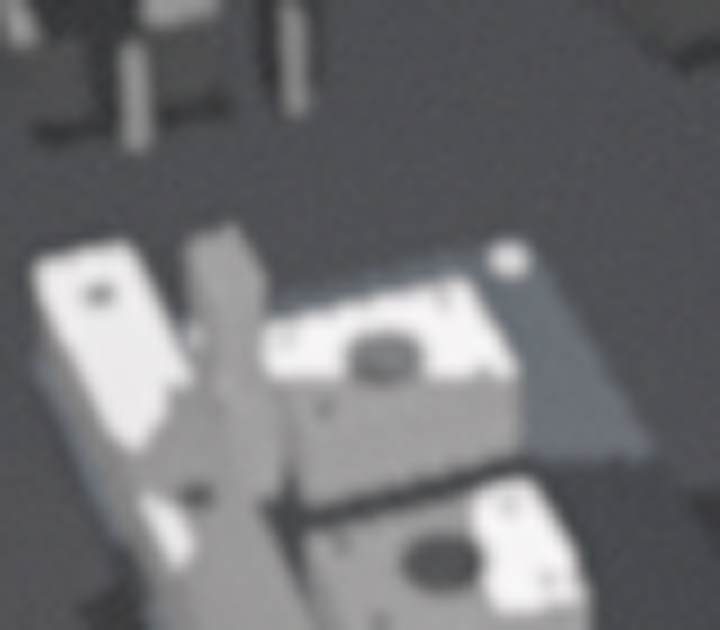

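The spacer stands upright on its own, with its top at (225,240) in the crop. I'll back off and turn so the jaw axis runs along the fence.

Request:
{"name": "arm_command", "arguments": {"increments": [{"claw": 45,"slide": [0,-15,0],"yaw": 0.1},{"claw": 45,"slide": [1,-35,0],"yaw": 0.22},{"claw": 45,"slide": [2,-60,0],"yaw": 0.34},{"claw": 40,"slide": [3,-85,0],"yaw": 0.46},{"claw": 40,"slide": [4,-110,0],"yaw": 0.58},{"claw": 40,"slide": [5,-130,0],"yaw": 0.7},{"claw": 40,"slide": [5,-136,0],"yaw": 0.82},{"claw": 40,"slide": [5,-136,0],"yaw": 0.94},{"claw": 40,"slide": [5,-136,0],"yaw": 1.06},{"claw": 40,"slide": [5,-136,0],"yaw": 1.18},{"claw": 40,"slide": [5,-136,0],"yaw": 1.3},{"claw": 40,"slide": [5,-136,0],"yaw": 1.42}]}}

```text
clock: 9.78
eef_pos: [438.3, -182.1, 157.6]
eef_rot: [3.139, -0.005, -0.031]
contact_force: [-0.4, 0.3, -0.2]
finger_gap: 34.1
```

```bash
python3 -c "
from h import *
go([440,-184.8,60],-10)
c=camera('top')['color'];cv2.imwrite('pics/t7.png',c);crop(c,235,150,145,95,5.5,'pics/t7c.png')
c=camera('scene')['color'];cv2.imwrite('pics/s7.png',c)"
```

```text
t 9.78 pos [ 438.3 -182.1  157.6] rot [ 3.139 -0.005 -0.031] F [-0.4  0.3 -0.2] gap 34.1
slide [ 1.3  2.5 97.6] yaw 0.143
```

View pics/t7c.png

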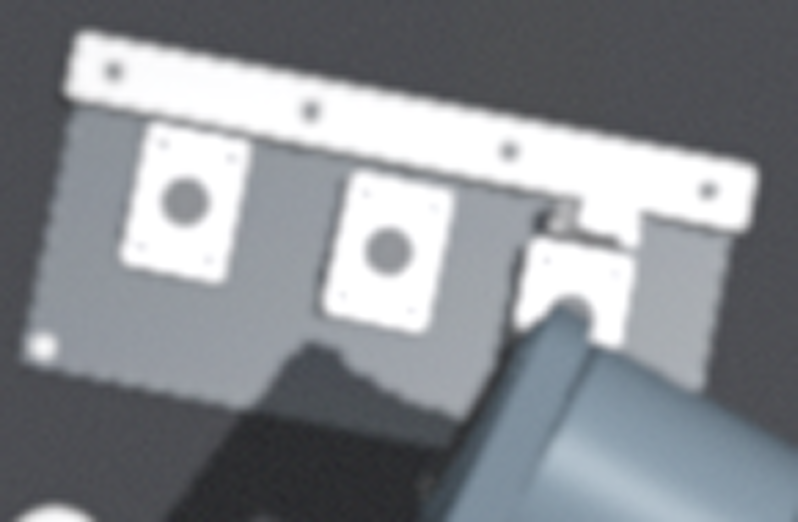

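View pics/s7.png

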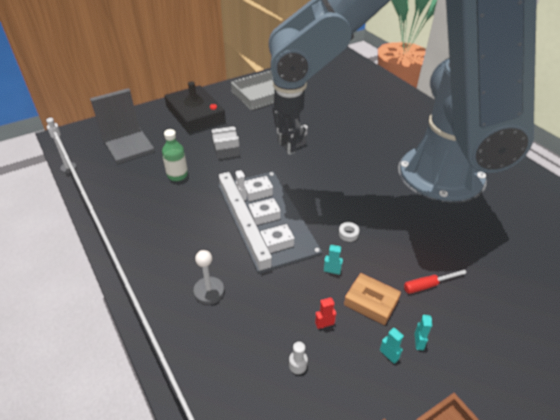

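```bash
python3 - <<'E'
from h import *
c=camera("top");a=np.radians(-10.1);n=np.array([np.cos(a),np.sin(a)]);t=np.array([-n[1],n[0]])
for q,z in(([580,215],92),([640,225],92),([547,213],52),([600,235],92),([527,240],42),([636,258],42)):
    P=onplane(c,np.array(q)/5.5+[235,150],z)[0,:2];print(q,z,"n",P@n,"t",P@t)
s=camera("scene")
print("pred",)
E
```

```text
[580, 215] 92 n 594.6036113567984 t -95.43645231591483
[640, 225] 92 n 595.5316992416758 t -124.14867208400112
[547, 213] 52 n 597.3400642023482 t -83.35911683395592
[600, 235] 92 n 587.1212020638086 t -106.5318480453109
[527, 240] 42 n 583.4365155374289 t -77.12014956943769
[636, 258] 42 n 585.3028451416229 t -131.51281639781
pred
```

```bash
python3 - <<'E'
from h import *
a=np.radians(-10.1);n=np.array([np.cos(a),np.sin(a)]);t=np.array([-n[1],n[0]])
def box(ctr,hn,ht,z): return [[*(ctr+n*i+t*j),z] for i,j in((-hn,-ht),(-hn,ht),(hn,ht),(hn,-ht))]
for nm,x,y,w,h,f in(("scene",225,160,50,45,14),("top",320,170,40,40,15)):
    c=camera(nm);g=cv2.resize(c["color"][y:y+h,x:x+w],None,fx=f,fy=f,interpolation=cv2.INTER_CUBIC)
    def dr(q,col):
        p=((proj(c,q)-[x,y]+.5)*f-.5).astype(int);cv2.polylines(g,[p.reshape(-1,1,2)],True,col,1)
    sp=n*598.5+t*-105
    dr(box(sp,8,12,92),(0,0,255));dr(box(sp,8,20,52),(255,0,0))
    dr(box(np.array([523.5,-199.7]),35,25,42),(0,160,0))
    cv2.imwrite(f"pics/ov_{nm}.png",g)
E
```

```text
(no output)
```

View pics/ov_scene.png

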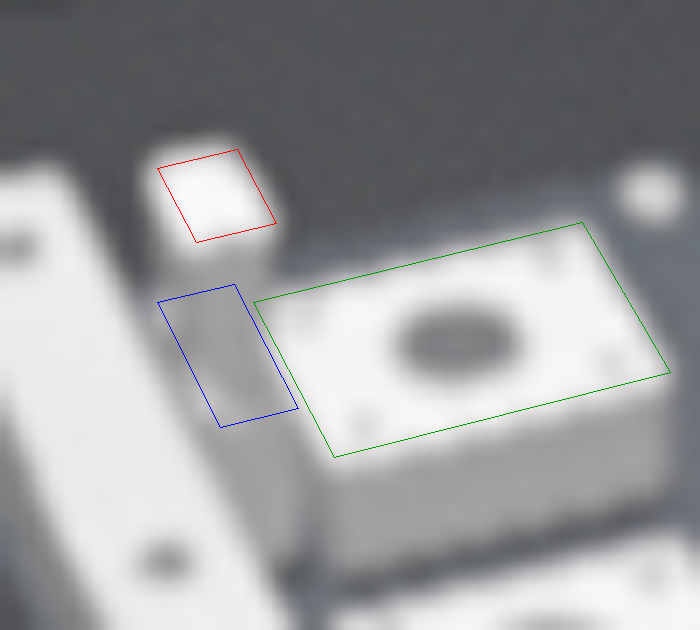

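View pics/ov_top.png

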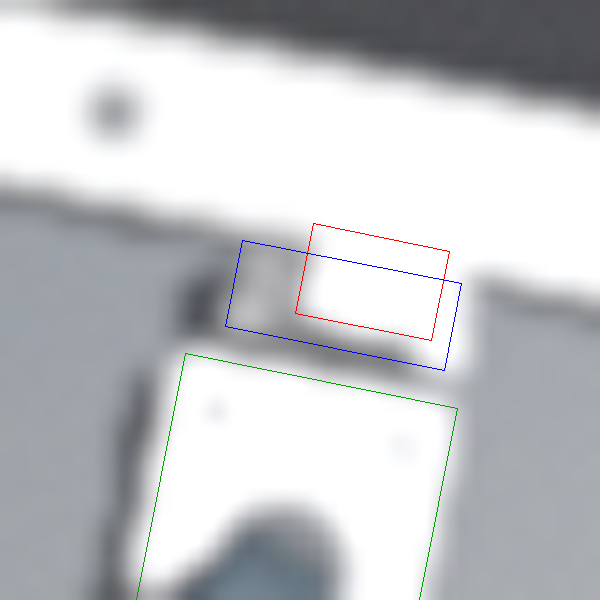

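Both overlays put the spacer within 1–2 mm of the block's mid-line. Now I'll lower the hand behind the block.

Request:
{"name": "arm_command", "arguments": {"increments": [{"claw": 40,"slide": [0,2,20],"yaw": 0.08},{"claw": 40,"slide": [0,2.5,50],"yaw": 0.145},{"claw": 40,"slide": [1,2.5,80],"yaw": 0.145},{"claw": 40,"slide": [1,2.5,105],"yaw": 0.145},{"claw": 40,"slide": [1,2.5,117],"yaw": 0.145},{"claw": 40,"slide": [1,2.5,120],"yaw": 0.145},{"claw": 40,"slide": [1,2.5,121],"yaw": 0.145},{"claw": 40,"slide": [1,2.5,121],"yaw": 0.145}]}}

```text
clock: 10.75
eef_pos: [440.5, -185.2, 37.4]
eef_rot: [3.14, -0.006, -0.166]
contact_force: [-0.6, -0.0, 0.5]
finger_gap: 34.7
```

```bash
python3 -c "
from h import *
go([440,-184.8,36],-10.1)
a=np.radians(-10.1);p=np.array(observe()['eef_pos'])[:2];print('n',p@[np.cos(a),np.sin(a)],'t',p@[-np.sin(a),np.cos(a)])
c=camera('scene')['color'];cv2.imwrite('pics/s8.png',c);crop(c,215,115,120,110,6,'pics/s8c.png')"
```

```text
t 10.75 pos [ 440.5 -185.2   37.4] rot [ 3.14  -0.006 -0.166] F [-0.6 -0.   0.5] gap 34.7
slide [-0.5 -0.3  1.4] yaw 0.01
n 466.12761833694094 t -105.07133916501691
```

View pics/s8c.png

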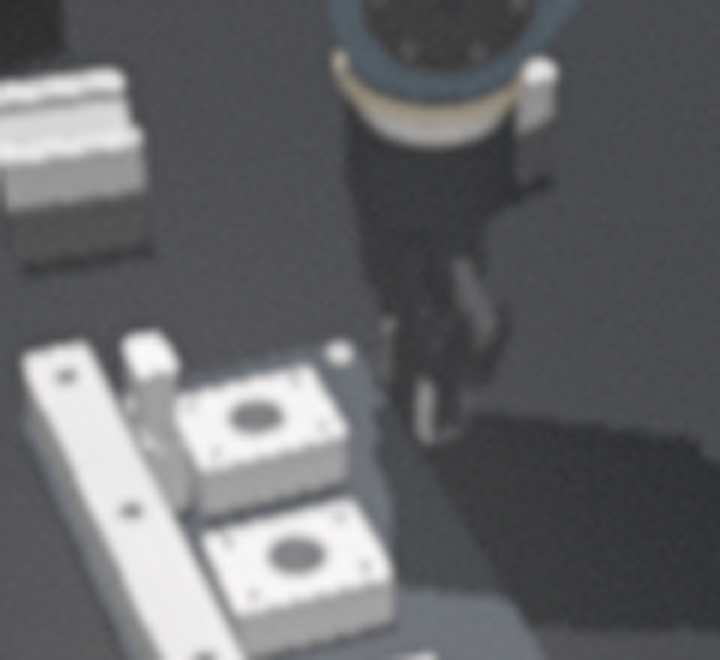

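Request:
{"name": "arm_command", "arguments": {"increments": [{"claw": 15,"slide": [0,0,1.4],"yaw": 0.01},{"claw": 15,"slide": [5,0,1.4],"yaw": 0.01},{"claw": 15,"slide": [12,0,1.4],"yaw": 0.01},{"claw": 15,"slide": [19,0,1.4],"yaw": 0.01},{"claw": 15,"slide": [25,0,1.4],"yaw": 0.01},{"claw": 15,"slide": [29,0,1.4],"yaw": 0.01},{"claw": 15,"slide": [32,0,1.4],"yaw": 0.01},{"claw": 15,"slide": [32,0,1.4],"yaw": 0.01}]}}

```text
clock: 11.47
eef_pos: [472.8, -190.7, 36.6]
eef_rot: [3.139, -0.008, -0.176]
contact_force: [0.4, -0.8, -0.4]
finger_gap: 12.4
```

```bash
cat >> h.py <<'E'
def nt():
    s=observe();a=np.radians(-10.1);p=np.array(s['eef_pos'])[:2];N=np.array([np.cos(a),np.sin(a)]);T=np.array([-N[1],N[0]])
    f=np.array(s['contact_force']);print('t',s['clock'],'n',(p@N).round(2),'t',(p@T).round(2),'z',s['eef_pos'][2].round(1),'rot',np.round(s['eef_rot'],3),'Fn',(f[:2]@N).round(1),'Ft',(f[:2]@T).round(1),'Fz',f[2].round(1),'M',np.round(s['torque'],2))
E
python3 -c "
from h import *
nt()"
```

```text
t 11.4667 n 498.96 t -104.79 z 36.6 rot [ 3.139 -0.008 -0.176] Fn 0.5 Ft -0.7 Fz -0.4 M [-0.03  0.03  0.01]
```

Request:
{"name": "arm_command", "arguments": {"increments": [{"claw": 15,"slide": [0.8,0,0],"yaw": 0},{"claw": 15,"slide": [1.6,0,0],"yaw": 0},{"claw": 15,"slide": [2.4,0,0],"yaw": 0},{"claw": 15,"slide": [3.2,0,0],"yaw": 0},{"claw": 15,"slide": [4,0,0],"yaw": 0},{"claw": 15,"slide": [4.8,0,0],"yaw": 0},{"claw": 15,"slide": [5.6,0,0],"yaw": 0},{"claw": 15,"slide": [6.4,0,0],"yaw": 0},{"claw": 15,"slide": [7.2,0,0],"yaw": 0},{"claw": 15,"slide": [8,0,0],"yaw": 0}]}}

```text
clock: 12.3
eef_pos: [480.1, -191.8, 36.5]
eef_rot: [3.14, -0.006, -0.176]
contact_force: [-4.5, 0.8, 2.3]
finger_gap: 12.8
```

```bash
python3 -c "
from h import *
nt()"
```

```text
t 12.3 n 506.26 t -104.62 z 36.5 rot [ 3.14  -0.006 -0.176] Fn -4.6 Ft -0.0 Fz 2.3 M [0.16 0.64 0.03]
```

Contact: 4.6 N, which is sliding friction. I'll continue slowly.

Request:
{"name": "arm_command", "arguments": {"increments": [{"claw": 15,"slide": [0.7,0,0],"yaw": 0},{"claw": 15,"slide": [1.4,0,0],"yaw": 0},{"claw": 15,"slide": [2.1,0,0],"yaw": 0},{"claw": 15,"slide": [2.8,0,0],"yaw": 0},{"claw": 15,"slide": [3.5,0,0],"yaw": 0}]}}

```text
clock: 12.72
eef_pos: [483.6, -192.4, 36.5]
eef_rot: [3.14, -0.006, -0.176]
contact_force: [-3.3, 0.3, 1.4]
finger_gap: 12.8
```

```bash
python3 -c "
from h import *
nt()"
```

```text
t 12.7167 n 509.83 t -104.61 z 36.5 rot [ 3.14  -0.006 -0.176] Fn -3.3 Ft -0.3 Fz 1.4 M [ 0.16  0.48 -0.  ]
```

Request:
{"name": "arm_command", "arguments": {"increments": [{"claw": 15,"slide": [0.6,0,0],"yaw": 0},{"claw": 15,"slide": [1.2,0,0],"yaw": 0},{"claw": 15,"slide": [1.8,0,0],"yaw": 0},{"claw": 15,"slide": [2.4,0,0],"yaw": 0}]}}

```text
clock: 13.05
eef_pos: [485.6, -192.7, 36.5]
eef_rot: [3.14, -0.005, -0.176]
contact_force: [-4.9, 1.0, 3.9]
finger_gap: 12.6
```

```bash
python3 -c "
from h import *
nt()
c=camera('scene')['color'];cv2.imwrite('pics/s9.png',c);crop(c,215,150,75,65,9,'pics/s9c.png')"
```

```text
t 13.05 n 511.9 t -104.55 z 36.5 rot [ 3.14  -0.005 -0.176] Fn -5.0 Ft 0.1 Fz 3.9 M [0.14 0.93 0.01]
```

View pics/s9c.png

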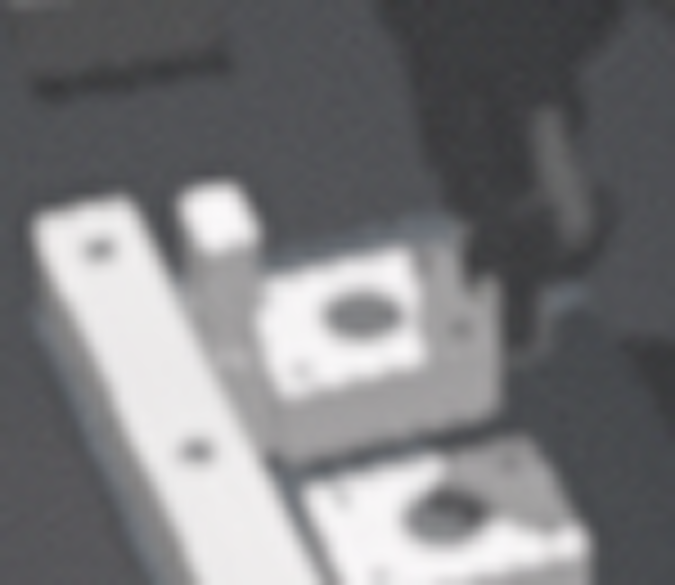

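Request:
{"name": "arm_command", "arguments": {"increments": [{"claw": 15,"slide": [0.6,0,0],"yaw": 0},{"claw": 15,"slide": [1.2,0,0],"yaw": 0},{"claw": 15,"slide": [1.8,0,0],"yaw": 0},{"claw": 15,"slide": [2.4,0,0],"yaw": 0}]}}

```text
clock: 13.43
eef_pos: [487.6, -193.0, 36.4]
eef_rot: [3.14, -0.004, -0.176]
contact_force: [-10.1, 0.1, 8.4]
finger_gap: 13.0
```

```bash
python3 -c "
from h import *
nt()"
```

```text
t 13.4333 n 513.93 t -104.51 z 36.4 rot [ 3.14  -0.004 -0.176] Fn -9.9 Ft -1.7 Fz 8.4 M [ 0.05  1.64 -0.04]
```

Request:
{"name": "arm_command", "arguments": {"increments": [{"claw": 15,"slide": [0.6,0,0],"yaw": 0},{"claw": 15,"slide": [1.2,0,0],"yaw": 0},{"claw": 15,"slide": [1.2,0,0],"yaw": 0}]}}

```text
clock: 13.68
eef_pos: [487.7, -193.0, 36.4]
eef_rot: [3.141, -0.001, -0.176]
contact_force: [-11.1, -0.1, 8.2]
finger_gap: 13.0
```

```bash
python3 -c "
from h import *
nt()"
```

```text
t 13.6833 n 513.97 t -104.46 z 36.4 rot [ 3.141e+00 -1.000e-03 -1.760e-01] Fn -10.9 Ft -2.0 Fz 8.2 M [ 0.02  1.68 -0.04]
```

The block stopped at n≈514.0, as predicted for flush contact (513.4). Raising the push to about 20 N.

Request:
{"name": "arm_command", "arguments": {"increments": [{"claw": 15,"slide": [1.5,0,0],"yaw": 0},{"claw": 15,"slide": [2.0,0,-0.2],"yaw": 0},{"claw": 15,"slide": [2.4,0,-0.3],"yaw": 0},{"claw": 15,"slide": [2.4,0,-0.3],"yaw": 0},{"claw": 15,"slide": [2.4,0,-0.3],"yaw": 0},{"claw": 15,"slide": [2.4,0,-0.3],"yaw": 0}]}}

```text
clock: 14.18
eef_pos: [487.7, -192.9, 36.3]
eef_rot: [3.141, 0.005, -0.175]
contact_force: [-16.7, 0.1, 10.4]
finger_gap: 12.7
```

```bash
python3 -c "
from h import *
nt()
c=camera('scene')['color'];cv2.imwrite('pics/s10.png',c);crop(c,215,150,75,65,9,'pics/s10c.png')
c=camera('top')['color'];cv2.imwrite('pics/t10.png',c);crop(c,235,150,145,95,5.5,'pics/t10c.png');nt()"
```

```text
t 14.1833 n 514.01 t -104.36 z 36.3 rot [ 3.141  0.005 -0.175] Fn -16.4 Ft -2.9 Fz 10.4 M [-0.07  2.51 -0.02]
t 14.2833 n 514.01 t -104.36 z 36.3 rot [ 3.141  0.005 -0.175] Fn -16.0 Ft -3.5 Fz 10.4 M [-0.08  2.51 -0.05]
```

View pics/s10c.png

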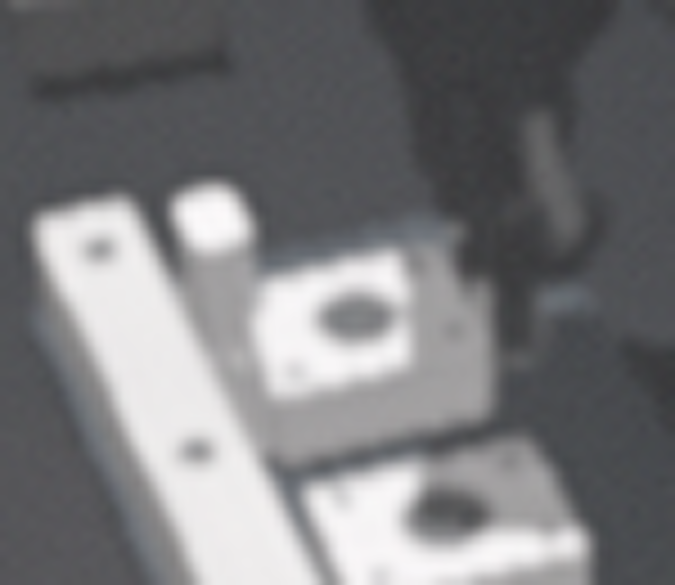

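View pics/t10c.png

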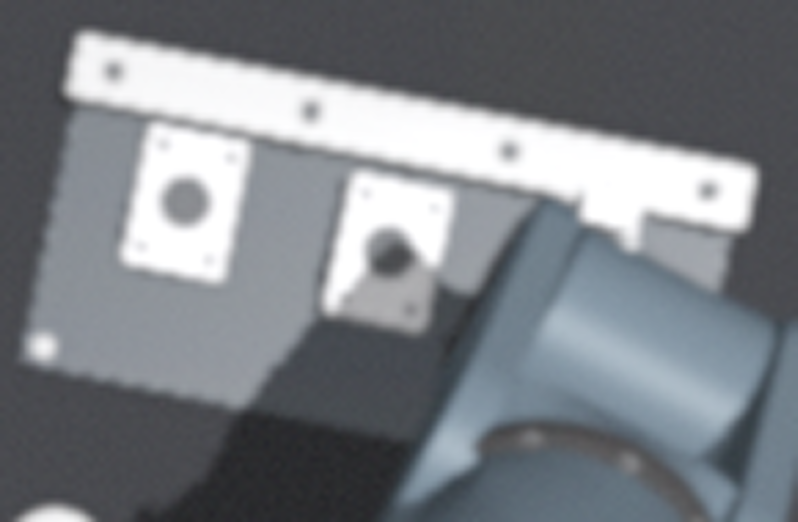

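Request:
{"name": "arm_command", "arguments": {"increments": [{"claw": 15,"slide": [2.8,0.2,-0.5],"yaw": 0},{"claw": 15,"slide": [3.1,0.3,-0.7],"yaw": 0},{"claw": 15,"slide": [3.1,0.3,-0.7],"yaw": 0},{"claw": 15,"slide": [3.1,0.3,-0.7],"yaw": 0},{"claw": 15,"slide": [3.1,0.3,-0.7],"yaw": 0},{"claw": 15,"slide": [3.1,0.3,-0.7],"yaw": 0},{"claw": 15,"slide": [3.1,0.3,-0.7],"yaw": 0},{"claw": 15,"slide": [3.1,0.3,-0.7],"yaw": 0}]}}

```text
clock: 14.95
eef_pos: [487.8, -192.9, 36.4]
eef_rot: [-3.14, 0.012, -0.175]
contact_force: [-19.8, 0.5, 10.3]
finger_gap: 12.8
```

```bash
python3 - <<'E'
from h import *
nt()
c=camera("scene");x,y,w,h,f=215,155,70,60,10
a=np.radians(-10.1);n=np.array([np.cos(a),np.sin(a)]);t=np.array([-n[1],n[0]])
g=cv2.resize(c["color"][y:y+h,x:x+w],None,fx=f,fy=f,interpolation=cv2.INTER_CUBIC)
def box(N,T,hn,ht,z): return [[*(n*(N+i)+t*(T+j)),z] for i,j in((-hn,-ht),(-hn,ht),(hn,ht),(hn,-ht))]
for q,col in((box(602.4,-105,8,12,92),(0,0,255)),(box(602.4-8-35,-104.5,35,25,42),(0,160,0))):
    p=((proj(c,q)-[x,y]+.5)*f-.5).astype(int);cv2.polylines(g,[p.reshape(-1,1,2)],True,col,1)
cv2.imwrite("pics/s11.png",g);camera("scene");nt()
E
```

```text
t 14.95 n 514.05 t -104.37 z 36.4 rot [-3.14   0.012 -0.175] Fn -19.6 Ft -3.0 Fz 10.3 M [0.1  2.86 0.03]
t 15.05 n 514.04 t -104.36 z 36.4 rot [-3.14   0.012 -0.175] Fn -18.4 Ft -2.7 Fz 9.8 M [ 0.09  2.82 -0.07]
```

View pics/s11.png

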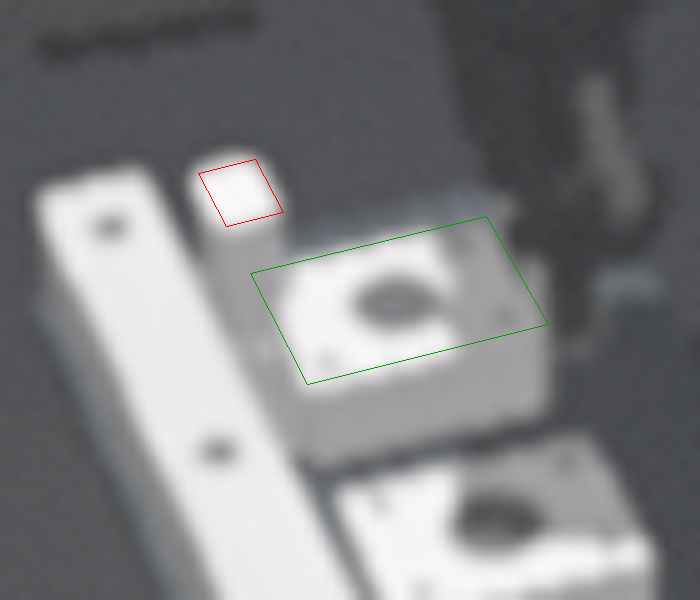

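The flush-contact overlay matches the picture, and the push is steady at about 19 N. Handing in.

```bash
python3 -c "
from h import *
print(sign_off());nt()"
```

```text
the job is handed in; nothing more can be done
None
the job is handed in; nothing more can be done
```

I stood the spacer upright, wide end down, between the fence and the rightmost block, let go of it, and pushed that block up against it. That block was the only one with a wide enough gap: about 25 mm, against about 6 and 10 mm for the other two. I handed in at about 15 s with the arm still pressing.

- **Flush fit:** the push stopped moving at 514.0 mm along the fence normal, against 513.4 mm predicted for block, spacer and fence touching. It moved less than 0.1 mm as the push rose from 10 to 19 N.
- **Final force:** the push held steady at about 18–20 N. There was also about 10 N vertical and 3 N sideways, which I could not fully trim out.
- **Centring:** most measurements put the spacer within 1–2 mm of the block's mid-line. One reading, of its neck in the top view, was about 5 mm off; I judged it biased by glare.
- **Final view:** the last scene picture shows the spacer upright. The drawn outlines match it to about 1–2 mm. In the top view the arm hides the pushed block, so flushness was checked only from the scene camera and the force.
- **Other objects:** the other two blocks look unmoved in the last top view. I saw no other object disturbed, but I did not measure them again.

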